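# Open the reagent case's combination lock and present the shackle

## Robot

A 6-joint arm with a two-finger parallel gripper is mounted at the origin on the work surface. World frame = base frame: x ahead of the robot, y to its left, z up, the work surface at z = 0. Lengths are in m, angles in rad, forces in N, time in s.
With the tool pointing down it reaches from about 0.3 to 0.775 m from the base axis. Payload 14.6 kg.
Tool frame: the origin (TCP) lies midway between the tips of the shut fingers; the grasp point (between the pads) lies 19 mm behind it (ctrl.grip_depth is the distance from the TCP to the grasp point, in m); z points along the fingers, x is the direction in which the jaws open and shut, and the axes are right-handed (so a half turn about z gives the same grasp; the last joint's range is limited). The gripper opens to 94 mm and grips with 3 to 60 N. Pads are 16 mm wide; open, the fingers measure 119 mm over their backs; the gripper's body (75 mm by 177 mm) begins 78 mm behind the grasp point.
Start: joints at [-1.251, 0.3, 1.521, -0, 1.321, -0.067], TCP at [0.207, -0.509, 0.205] pointing down, gripper open.
Joint ranges: [-3.03, 3.03], [-0.79, 2.21], [0.23, 2.52], [-1.04, 4.18], [0, 3.07], [-2.55, 2.55]. Speed limits (rad/s): [2.22, 2.22, 2.57, 3.14, 3.14, 3.14].

## Interface

Orientations are given as [roll, pitch, yaw] about the fixed x, y, z axes, in that order (R = Rz(yaw) Ry(pitch) Rx(roll)).
In Python, from station import ctrl gives the robot as it stands.
- The arm moves only by the tool play_rows, never from a script. Its argument "steps" is a list that holds one entry, the list of rows, each a list of 7 numbers: the shift along the tool's x, y, z in cm, then the turn, a rotation vector about the tool's x, y, z in rad, then the opening, from 0 (shut) to 1 (fully open). In form: [[[x, y, z, ax, ay, az, hand], ...]]. A call has 1 to 20 rows; each row is the pose to reach, as a shift and turn from the pose measured when the call began, along the tool's axes at that moment; what a row does not reach only later rows make up. A row lasts 1/12 s, in which the tool goes at most 41.7 mm and 7.16 degrees, less where a joint would pass 70% of its speed; a pose out of reach is approached as far as the arm can. A call with a gripper value outside its range is refused whole. The fingers move at their own pace and stop on an object; "force" is the grip in N (left out, the last holds). Time passes only in rows, so rows that repeat a pose let the fingers close. It gives the time, the measured TCP pose, the force and the opening at its end, in the units of the state.
- ctrl.get_obs(): the state, without advancing time (a new reading comes with each control period).
- ctrl.camera(name): name is "scene" or "top" or "wrist"; returns a dict with "frame" (420x560x3 uint8, blue, green, red), "fovy" (degrees; the focal length in pixels is half the picture's height over the tangent of half this angle, whatever the lens; pixels are square), "cx", "cy" (the principal point, pixels), "D" ([k1, k2, p1, p2, k3] as OpenCV has them; the pictures are not rectified), "world_to_cam" (4x4, takes a point from world to camera coordinates). Camera axes: x right, y up, looking along -z (the intrinsics and any distortion apply to the point x, -y, -z); pixel columns grow to the right and rows downward; lengths in m; the calibration is good to about 2 mm. A picture is of the moment at which its call begins. There is no depth.
- ctrl.hand_in(): hands the job in, once; it reports no verdict.
The state is a dict: "time_s": time; "qpos": joint angles; "joint_vel": joint speeds; "tau": joint torques, N m; "ee_pos": TCP position; "eef_rot": TCP orientation; "force": force on the tool from outside, world axes, zero at the start; "moment": the same for the moment, N m; "grip_width": finger opening in m.
Only numpy, scipy, OpenCV 4.12 (cv2) and the standard library are available. Lean on these libraries where they do the work, as an engineer would, in place of code of your own. Each camera call takes 0.05 s, during which the arm holds its last target. There are 200 camera calls.

## Task

Unlock the grey reagent case: turn the dial on its lid, notch by notch, until its rim gap (the missing tooth, where the bar grip points) clicks into place at the shackle, then pull the shackle straight up out of the lock. Carry it over the rectangular white tray and finish while holding it there, upright above the middle of the tray with its feet at least 80 mm over the bench; do not put it down or let go. The lock is delicate: grip dial and shackle lightly (about 15 N, never above 30 N), never wrench the shackle against a closed dial, and leave the glassware and bottles where they stand.

Things in the scene. Friction and masses are not known exactly. Their poses are not given: they have to be found in the camera images.
- case: Low grey steel case fixed to the bench, 240 (x) x 200 (y) x 60 mm high; on its lid a steel lock plate 170 x 90 x 30 mm, top 90 mm above the bench. Origin: centre of the underside. x axis from dial to shackle, turned up to 0.6 rad. Dial axis at case x = -40 mm, y = 0; shackle legs in holes at x = +9 and +59 mm, y = 0. A low wire staple (12 mm above the plate) runs under the bow.
- dial (a joint): Dial angle, rad, anticlockwise from above, -2.9 to 2.9. At 0 the rim gap and the bar's pointed end face the shackle (case +x) and the shackle is free. Clicks every 0.524 rad (about 0.15 N m to pass one); let go, it snaps into the notch unless near half-way. Starts near +1, +1.6 or +2.1: turn it clockwise. Opens only within about 0.1 of 0; elsewhere a rim tooth blocks the shackle's lug.
- dial_grip (a point): Point on the dial's axis at grip height, 36 mm above the lock plate (126 mm above the bench). x axis: along the bar grip to its pointed end and the rim gap. The bar is 14 mm thick, 49 mm long (21 behind the axis, 28 ahead) and stands 14 to 46 mm above the plate on the toothed rim, 80 mm across, whose upper face is 14 mm above the plate.
- shackle_bow (a point): Mid-bow of the shackle, on the bar's centre line: grip here, across y. Inverted U of 10 mm round steel bar, 100 to 170 g, legs 50 mm apart, straight top 30 mm long along x; z is up. Seated it is 144 mm above the bench at case x = +34 mm, y = 0. Feet 78 mm below, 24 mm deep in holes with 1 mm play; lifts straight up. A small lug on the leg next to the dial lies under the dial's rim.
- shackle_foot (a point): Point half-way between the two feet of the shackle, at their lowest height, 78 mm below the bow's centre; seated it is 66 mm above the bench.
- tray: Shallow rectangular white tray fixed to the bench, 140 (its x) x 110 (its y) x 18 mm high; origin: centre of its underside. It stands to the left or the right of the case, and a round glass dish on the other side.
- dish: Round shallow glass dish, 110 mm across, 18 mm high; origin at its underside. To be left alone.
- weigh_jar: Small glass weighing jar with black cap, 28 mm across, 45 mm high, standing on the case lid beside the lock plate; origin at its underside. To be left alone.
- beaker: Glass beaker, 70 mm across, 90 mm high, beyond the case; origin at its underside. To be left alone.
- amber_bottle: Brown glass bottle, 60 mm across, 130 mm high, beyond the case; origin at its underside. To be left alone.
- wash_bottle: White plastic wash bottle with a red cap, 60 mm across, 160 mm high, beyond the case; origin at its underside. To be left alone.
- flask: Conical glass flask, 80 mm across at the base, 122 mm high, far left; origin at its underside. To be left alone.
- mortar: White ceramic mortar, 90 mm across, 50 mm high, far right; origin at its underside. To be left alone.

How it is judged:
On the way, in this order (a step that is already met when the one before it is completed fails the run):
1. the dial's gap stands in the notch at the shackle, the shackle still seated (value of joint dial between -0.12 and 0.12 rad and z of shackle_foot in the frame of case below 0.074 m), for 0.2 s.
2. the shackle is pulled up clear of the lock, held in the fingers (z of shackle_foot in the frame of case above 0.095 m and contact force between the fingers and shackle above 1 N), for 0.1 s.
At the end, for the whole second after the job is handed in: The shackle is held still in the fingers, upright within 0.3 rad, its bow within 50 mm (horizontally) of the tray's centre, its feet at least 80 mm above the bench, touching neither tray nor case (horizontal distance between shackle_bow and tray below 0.05 m and height (world z) of shackle_foot above 0.08 m and angle between shackle_bow's own z axis and vertical below 0.3 rad and contact force between the fingers and shackle above 1 N and contact force between shackle and tray below 0.05 N and contact force between shackle and case below 0.05 N and linear speed of shackle below 0.05 m/s); the arm keeps its last pose, push and grip.
It fails at once if the dial is gripped or pressed too hard (over 30 N a finger) (contact force between the fingers and dial above 60 N).
It fails at once if the shackle is gripped too hard (over 30 N a finger) (contact force between the fingers and shackle above 60 N).
It fails at once if the shackle is wrenched against the closed dial (over 15 N) (contact force between shackle and dial above 15 N).
It fails at once if glassware or a bottle is shifted by more than 30 mm or knocked over (distance of any of dish, weigh_jar, beaker, amber_bottle, wash_bottle, flask, mortar from where it was at the start of the episode above 0.03 m or angle between any of dish, weigh_jar, beaker, amber_bottle, wash_bottle, flask, mortar's own z axis and vertical above 0.5 rad).
It also fails if it takes over 64 s, if anything falls off the work surface, if the arm or the gripper's body presses on something with over 40 N, if the wrist force passes 120 N, or if a joint passes its speed limit or range.

## Working session

There is one attempt and no reset: what is moved stays moved. The work goes in short steps, Python scripts to look and compute and a tool call to move; the robot and the scene stay as the last step left them, time stands still between calls to the robot, and variables do not carry over. Pictures are saved under pics/ and viewed, about 8 in all and at most 12, crops included, and the job is handed in when it is done.

Besides the shell and the picture viewer there is one more tool, called after ">>>" by a JSON object that holds its "op" and its "data", one argument or row to a line. play_rows: Moves the arm, as the interface text tells. Its arguments: {"type":"object","properties":{"steps":{"type":"array"},"force":{"type":"number"}},"required":["steps"]}

```bash
mkdir -p pics; cat > h.py <<'E'
import numpy as np, cv2
from station import ctrl
from scipy.spatial.transform import Rotation as R
def cam(n,save=None):
    c=ctrl.camera(n)
    if save: cv2.imwrite('pics/'+save,c['frame'])
    f=210/np.tan(np.radians(c['fovy'])/2)
    c['K']=np.array([[f,0,c['cx']],[0,f,c['cy']],[0,0,1.]]); c['D']=np.array(c['D'],float)
    c['T']=np.array(c['world_to_cam']); return c
def ray(c,px,z):
    u=cv2.undistortPoints(np.array(px,float).reshape(-1,1,2),c['K'],c['D']).reshape(-1,2)
    d=np.c_[u[:,0],-u[:,1],-np.ones(len(u))]@c['T'][:3,:3]
    o=-c['T'][:3,:3].T@c['T'][:3,3]
    return o+d*((np.asarray(z)-o[2])/d[:,2])[:,None]
def proj(c,P):
    p=np.atleast_2d(P)@c['T'][:3,:3].T+c['T'][:3,3]; p=p*[1,-1,-1]
    return cv2.projectPoints(p,np.zeros(3),np.zeros(3),c['K'],c['D'])[0].reshape(-1,2)
E
python3 - <<'E'
from h import *
c=cam('top','top1.png'); s=cam('scene','scene1.png')
print(ctrl.get_obs()); print(c['T'],s['T'])
E
```

```text
{'time_s': 0.1, 'qpos': array([-1.25062652e+00,  3.00469953e-01,  1.52149716e+00, -1.22297703e-05,
        1.32066838e+00, -6.66272407e-02]), 'joint_vel': array([ 0.00069576, -0.00108239,  0.00115142,  0.00104838,  0.00102947,
       -0.00037976]), 'tau': array([ 1.35313123e-03, -5.32639360e+01, -3.53284621e+01,  7.08897924e-02,
        2.34468776e-02, -4.79584628e-05]), 'ee_pos': array([ 0.2073844 , -0.50916625,  0.20492245]), 'eef_rot': array([-3.14153504e+00,  1.04131240e-03, -1.18399621e+00]), 'force': array([ 0.01850523,  0.30201867, -0.34029474]), 'moment': array([-0.02654577,  0.02965772, -0.01737715]), 'grip_width': 0.09398745700719488}
[[-0.01753408 -0.999824    0.00667295 -0.00277265]
 [ 0.99679517 -0.01695919  0.07817784 -0.61750793]
 [-0.07805091  0.00802234  0.9969171  -1.34229692]
 [ 0.          0.          0.          1.        ]] [[-0.6483259   0.76134783  0.00479628  0.39970074]
 [-0.41560598 -0.35917355  0.83562314  0.16374235]
 [ 0.63792256  0.53976276  0.54928223 -1.41319424]
 [ 0.          0.          0.          1.        ]]
```

View pics/top1.png

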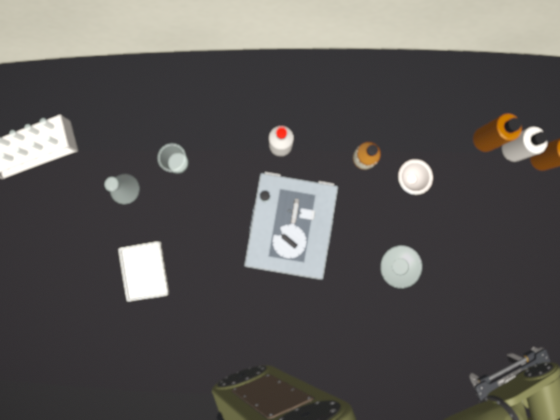

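View pics/scene1.png

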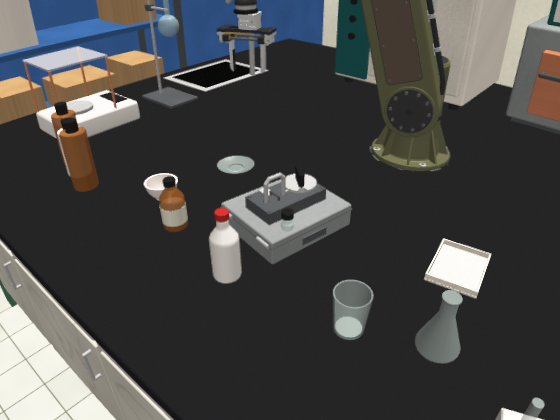

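The top view shows the case around (291,226), the dial at (289,241), the shackle at (295,212), the tray on the left at (144,271) and the weigh jar at (265,195). I'll measure these and zoom in.

```bash
python3 - <<'E'
from h import *
c=cam('top'); s=cam('scene')
a=cv2.resize(c['frame'][165:285,235:345],None,fx=5,fy=5,interpolation=cv2.INTER_CUBIC)[:600]
b=cv2.resize(s['frame'][155:265,215:360],None,fx=5,fy=5,interpolation=cv2.INTER_CUBIC)
cv2.imwrite('pics/ca.png',a);cv2.imwrite('pics/cb.png',b)
q=ray(c,[[262,173],[337,184],[323,278],[246,267]],[.06]*4);print(q,q.mean(0))
print('dial',ray(c,[[289,241]],[.104]),'bow',ray(c,[[295,212]],[.144]))
t=ray(c,[[119,247],[160,242],[168,296],[127,301]],[.018]*4);print(t,t.mean(0)); print(ray(c,[[265,195]],[.105]))
E
```

```text
[[ 0.69077431  0.02520932  0.06      ]
 [ 0.65949733 -0.16546135  0.06      ]
 [ 0.42190048 -0.12429193  0.06      ]
 [ 0.45323123  0.06922831  0.06      ]] [ 0.55635084 -0.04882891  0.06      ]
dial [[ 0.51667315 -0.03897797  0.104     ]] bow [[ 0.58488208 -0.05336095  0.144     ]]
[[0.50707298 0.40828237 0.018     ]
 [0.51931121 0.29698548 0.018     ]
 [0.37767578 0.2773933  0.018     ]
 [0.36430195 0.38814266 0.018     ]] [0.44209048 0.34270095 0.018     ]
[[0.63018843 0.01772275 0.105     ]]
```

View pics/ca.png

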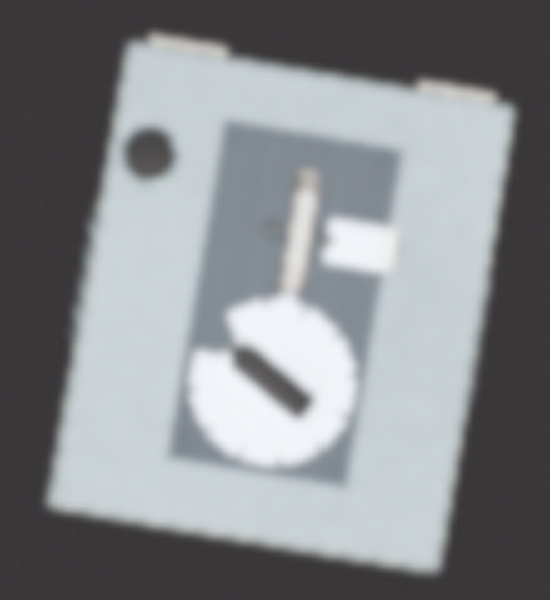

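View pics/cb.png

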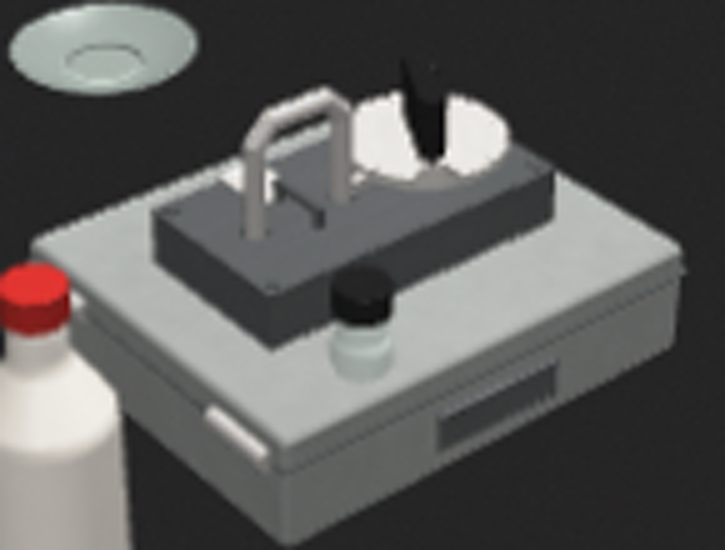

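Dial reads about +1.03 (two notches). Next I'll work out the move to above the dial.

```bash
cat >> h.py <<'E'
YAW=-0.172; C=np.array([.556,-.049])
def cw(x,y=0): 
    return C+[np.cos(YAW)*x-np.sin(YAW)*y,np.sin(YAW)*x+np.cos(YAW)*y]
def rel(xyz,yaw,tool_down=True):
    o=ctrl.get_obs(); R0=R.from_euler('xyz',o['eef_rot']); R1=R.from_euler('xyz',[np.pi,0,yaw])
    print('t',round(o['time_s'],2),'pos',o['ee_pos'].round(4),'rot',o['eef_rot'].round(3),'F',o['force'].round(1),'w',round(o['grip_width'],4))
    print('shift cm',(R0.inv().apply(np.array(xyz)-o['ee_pos'])*100).round(2),'turn',(R0.inv()*R1).as_rotvec().round(3))
E
python3 -c "
from h import *
rel([*cw(-.04),.235],-.71)"
```

```text
t 0.2 pos [ 0.2074 -0.5092  0.2051] rot [-3.142e+00  1.000e-03 -1.184e+00] F [-1.   0.4 -0.2] w 0.094
shift cm [-31.6  -46.25  -2.97] turn [-0.     0.001 -0.474]
```

>>> {"op": "play_rows", "data": {
  "steps": [
    [[0,0,-3,0,0,0,0.45],[-31.6,-46.25,-3,0,0,-0.47,0.45],[-31.6,-46.25,-3,0,0,-0.47,0.45],[-31.6,-46.25,-3,0,0,-0.47,0.45],[-31.6,-46.25,-3,0,0,-0.47,0.45],[-31.6,-46.25,-3,0,0,-0.47,0.45],[-31.6,-46.25,-3,0,0,-0.47,0.45],[-31.6,-46.25,-3,0,0,-0.47,0.45],[-31.6,-46.25,-3,0,0,-0.47,0.45],[-31.6,-46.25,-3,0,0,-0.47,0.45],[-31.6,-46.25,-3,0,0,-0.47,0.45],[-31.6,-46.25,-3,0,0,-0.47,0.45],[-31.6,-46.25,-3,0,0,-0.47,0.45],[-31.6,-46.25,-3,0,0,-0.47,0.45],[-31.6,-46.25,-3,0,0,-0.47,0.45],[-31.6,-46.25,-3,0,0,-0.47,0.45],[-31.6,-46.25,-3,0,0,-0.47,0.45],[-31.6,-46.25,-3,0,0,-0.47,0.45]]
  ],
  "force": 15
}}

```text
time_s: 1.7
ee_pos: [0.5162, -0.0427, 0.2352]
eef_rot: [-3.142, 0.001, -0.714]
force: [-0.9, 0.2, 0.2]
grip_width: 0.042
```

```bash
python3 -c "
from h import *
rel([*cw(-.04),.235],-.71)
c=cam('wrist','w1.png')
P=np.array([[*cw(-.04),.136],[*cw(.034),.144],[*cw(-.0),.104]])
print(proj(c,P))"
```

```text
t 1.7 pos [ 0.5162 -0.0427  0.2352] rot [-3.142e+00  1.000e-03 -7.140e-01] F [-0.9  0.2  0.2] w 0.042
shift cm [-0.   -0.07  0.02] turn [-0.     0.001 -0.004]
[[278.8369006  207.02342537]
 [353.83216938 165.79357059]
 [313.97447446 178.16008093]]
```

View pics/w1.png

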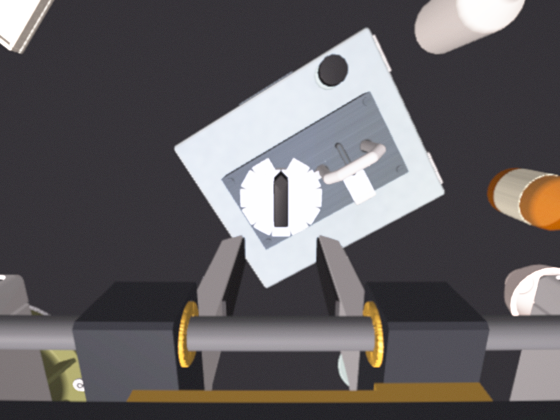

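The wrist view has the bar vertical at column 281 (point at row 172), the rim centre near (281,197), the bow middle near (357,166), and lid corners at (367,28), (443,190), (268,287) and (176,149).

```bash
python3 -c "
from h import *
c=cam('wrist')
q=ray(c,[[367,28],[443,190],[268,287],[176,149]],[.06]*4)[:,:2];print(q,q.mean(0))
for a,b in((0,3),(1,2)): d=q[a]-q[b];print(np.arctan2(d[1],d[0]))
for a,b in((0,1),(3,2)): d=q[a]-q[b];print(np.arctan2(-d[0],d[1]))
print('plate',q2:=ray(c,[[371,93],[407,170],[264,247],[222,180]],[.09]*4)[:,:2],q2.mean(0))
for a,b in((0,3),(1,2)): d=q2[a]-q2[b];print(np.arctan2(d[1],d[0]))
print('rim',ray(c,[[281,197]],[.104]),cw(-.04),'bar pt',b:=ray(c,[[281,172],[281,203]],[.136,.136]),b[0]-b[1],'bow',ray(c,[[357,166]],[.149]),cw(.034))
"
```

```text
[[ 0.6913745   0.0244357 ]
 [ 0.65640565 -0.16449829]
 [ 0.42629486 -0.12554815]
 [ 0.46117857  0.06555701]] [ 0.55881339 -0.05001343]
-0.1767715504955809
-0.16767756308970672
-0.1830139487008036
-0.180548941540889
plate [[ 0.64941135 -0.02421244]
 [ 0.6324915  -0.10780757]
 [ 0.46676831 -0.07496334]
 [ 0.48317035  0.00811134]] [ 0.55796038 -0.049718  ]
-0.19204305614221603
-0.19565197198476486
rim [[ 0.51921411 -0.04251673  0.104     ]] [ 0.51659022 -0.04215387] bar pt [[ 0.53875912 -0.01983811  0.136     ]
 [ 0.52045871 -0.04094511  0.136     ]] [0.01830041 0.021107   0.        ] bow [[ 0.59094239 -0.05581848  0.149     ]] [ 0.58949831 -0.05481921]
```

```bash
sed -i 's/^YAW=.*/YAW=-0.18; C=np.array([.558,-.0495])/' h.py; python3 -c "
from h import *
print(cw(-.04),cw(.034)); rel([*cw(-.04),.109],-.704)"
```

```text
[ 0.51864625 -0.04233882] [ 0.59145069 -0.05558701]
t 1.8 pos [ 0.5161 -0.0431  0.2355] rot [-3.141  0.    -0.715] F [-0.5 -0.2 -0.5] w 0.0422
shift cm [ 0.14 -0.22 12.65] turn [-0.     0.    -0.011]
```

Descend, close and settle.

>>> {"op": "play_rows", "data": {
  "steps": [
    [[0.1,-0.2,3,0,0,-0.01,0.4],[0.1,-0.2,6,0,0,-0.01,0.4],[0.1,-0.2,9,0,0,-0.01,0.4],[0.1,-0.2,11,0,0,-0.01,0.4],[0.1,-0.2,12.2,0,0,-0.01,0.4],[0.1,-0.2,12.65,0,0,-0.01,0.4],[0.1,-0.2,12.65,0,0,-0.01,0.4],[0.1,-0.2,12.65,0,0,-0.01,0.3],[0.1,-0.2,12.65,0,0,-0.01,0.2],[0.1,-0.2,12.65,0,0,-0.01,0.1],[0.1,-0.2,12.65,0,0,-0.01,0.05],[0.1,-0.2,12.65,0,0,-0.01,0.05],[0.1,-0.2,12.65,0,0,-0.01,0.05],[0.1,-0.2,12.65,0,0,-0.01,0.05]]
  ],
  "force": 15
}}

```text
time_s: 2.97
ee_pos: [0.5175, -0.0415, 0.1097]
eef_rot: [-3.141, 0.002, -0.705]
force: [-8.6, 5.5, 8.8]
grip_width: 0.0135
```

>>> {"op": "play_rows", "data": {
  "steps": [
    [[-0.1,0,-0.1,0,0,0,0.05],[-0.1,0,-0.1,0,0,0,0.05],[-0.1,0,-0.1,0,0,0,0.05]]
  ],
  "force": 15
}}

```text
time_s: 3.22
ee_pos: [0.5172, -0.0415, 0.1105]
eef_rot: [-3.141, 0.0, -0.705]
force: [6.1, -5.7, -9.6]
grip_width: 0.014
```

>>> {"op": "play_rows", "data": {
  "steps": [
    [[0,0,0,0,0,0.05,0.05],[0,0,0,0,0,0.1,0.05],[0,0,0,0,0,0.15,0.05],[0,0,0,0,0,0.2,0.05],[0,0,0,0,0,0.25,0.05],[0,0,0,0,0,0.3,0.05],[0,0,0,0,0,0.3,0.05]]
  ],
  "force": 15
}}

```text
time_s: 3.8
ee_pos: [0.5174, -0.0416, 0.1106]
eef_rot: [-3.141, -0.0, -1.008]
force: [2.4, -2.0, -4.7]
grip_width: 0.0142
```

```bash
python3 -c "
from h import *
o=ctrl.get_obs();rel([*cw(-.04),.11],-1.751);print(o['moment'])"
```

```text
t 3.8 pos [ 0.5174 -0.0416  0.1106] rot [-3.141 -0.    -1.008] F [ 2.4 -2.  -4.7] w 0.0142
shift cm [ 0.13 -0.07  0.06] turn [-0.     0.     0.743]
[-0.36115232 -0.49365626  0.02152354]
```

>>> {"op": "play_rows", "data": {
  "steps": [
    [[0,0,0,0,0,0.06,0.05],[0,0,0,0,0,0.12,0.05],[0,0,0,0,0,0.18,0.05],[0,0,0,0,0,0.24,0.05],[0,0,0,0,0,0.3,0.05],[0,0,0,0,0,0.36,0.05],[0,0,0,0,0,0.36,0.05]]
  ],
  "force": 15
}}

```text
time_s: 4.38
ee_pos: [0.5174, -0.0418, 0.1106]
eef_rot: [-3.141, -0.0, -1.368]
force: [1.9, -2.9, -3.9]
grip_width: 0.0151
```

>>> {"op": "play_rows", "data": {
  "steps": [
    [[0,0,0,0,0,0.06,0.05],[0,0,0,0,0,0.12,0.05],[0,0,0,0,0,0.18,0.05],[0,0,0,0,0,0.24,0.05],[0,0,0,0,0,0.3,0.05],[0,0,0,0,0,0.36,0.05],[0,0,0,0,0,0.38,0.05],[0,0,0,0,0,0.38,0.05],[0,0,0,0,0,0.38,0.05],[0,0,0,0,0,0.38,0.05]]
  ],
  "force": 15
}}

```text
time_s: 5.22
ee_pos: [0.5171, -0.042, 0.1106]
eef_rot: [3.141, -0.001, -1.745]
force: [-3.6, -3.1, -1.1]
grip_width: 0.0136
```

```bash
python3 -c "
from h import *
o=ctrl.get_obs();rel([*cw(-.04),.11],-1.751);print(o['moment'])"
```

```text
t 5.22 pos [ 0.5171 -0.042   0.1106] rot [ 3.141e+00 -1.000e-03 -1.745e+00] F [-3.6 -3.1 -1.1] w 0.0136
shift cm [ 0.01 -0.16  0.06] turn [ 0.    -0.001  0.006]
[-0.59339783  0.83074255 -0.06625807]
```

>>> {"op": "play_rows", "data": {
  "steps": [
    [[0,0,0,0,0,0,0.2],[0,0,0,0,0,0,0.3],[0,0,0,0,0,0,0.4],[0,0,0,0,0,0,0.4],[0,0,-3,0,0,0,0.4],[0,0,-6,0,0,0,0.4],[0,0,-9,0,0,0,0.4],[0,0,-12,0,0,0,0.4],[0,0,-12,0,0,0,0.4],[0,0,-12,0,0,0,0.4]]
  ]
}}

```text
time_s: 6.05
ee_pos: [0.5177, -0.0419, 0.2319]
eef_rot: [-3.139, -0.0, -1.745]
force: [0.3, -0.3, -0.6]
grip_width: 0.0374
```

```bash
python3 -c "
from h import *
c=cam('wrist','w2.png');rel([*cw(.034),.22],-1.751)
cv2.imwrite('pics/w2c.png',cv2.resize(c['frame'][80:280,160:420],None,fx=3,fy=3,interpolation=cv2.INTER_CUBIC))"
```

```text
t 6.1 pos [ 0.5171 -0.0418  0.2304] rot [-3.141 -0.    -1.745] F [ 0.5  0.4 -1. ] w 0.0373
shift cm [ 0.07 -7.56  1.04] turn [-0.    -0.     0.006]
```

View pics/w2c.png

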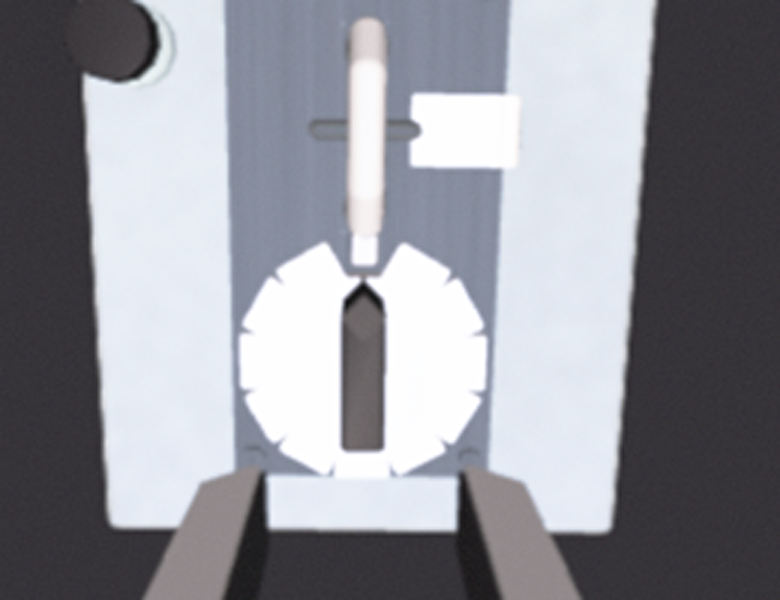

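The crop shows the rim gap facing the shackle, with the bar in line and the lug free in the gap. The bow's straight top is centred at crop (367,128).

```bash
python3 -c "
from h import *
c=cam('wrist')
b=ray(c,[[160+367/3,80+128/3]],[.149]);print(b,cw(.034));rel([*b[0,:2],.19],-1.747);rel([*b[0,:2],.125],-1.747)"
```

```text
[[ 0.59054407 -0.05629427  0.149     ]] [ 0.59145069 -0.05558701]
t 6.15 pos [ 0.5168 -0.0418  0.2296] rot [ 3.140e+00 -1.000e-03 -1.745e+00] F [ 0.1  0.5 -0.9] w 0.0376
shift cm [ 0.15 -7.52  3.95] turn [ 0.001 -0.001  0.002]
t 6.15 pos [ 0.5168 -0.0418  0.2296] rot [ 3.140e+00 -1.000e-03 -1.745e+00] F [ 0.1  0.5 -0.9] w 0.0376
shift cm [ 0.14 -7.53 10.45] turn [ 0.001 -0.001  0.002]
```

>>> {"op": "play_rows", "data": {
  "steps": [
    [[0,-3,0,0,0,0,0.4],[0.05,-6,0,0,0,0,0.4],[0.05,-7.5,0,0,0,0,0.4],[0.05,-7.5,3,0,0,0,0.4],[0.05,-7.5,6,0,0,0,0.4],[0.05,-7.5,8.5,0,0,0,0.4],[0.05,-7.5,10,0,0,0,0.4],[0.05,-7.5,10.4,0,0,0,0.4],[0.05,-7.5,10.4,0,0,0,0.4],[0.05,-7.5,10.4,0,0,0,0.25],[0.05,-7.5,10.4,0,0,0,0.15],[0.05,-7.5,10.4,0,0,0,0.1],[0.05,-7.5,10.4,0,0,0,0.05],[0.05,-7.5,10.4,0,0,0,0],[0.05,-7.5,10.4,0,0,0,0],[0.05,-7.5,10.4,0,0,0,0],[0.05,-7.5,10.4,0,0,0,0]]
  ],
  "force": 15
}}

```text
time_s: 7.57
ee_pos: [0.5906, -0.0553, 0.126]
eef_rot: [3.141, -0.0, -1.745]
force: [0.1, 0.3, 4.6]
grip_width: 0.0089
```

>>> {"op": "play_rows", "data": {
  "steps": [
    [[0,0,-0.2,0,0,0,0],[0,0,-0.4,0,0,0,0],[0,0,-0.6,0,0,0,0],[0,0,-0.8,0,0,0,0],[0,0,-1,0,0,0,0],[0,0,-1,0,0,0,0]]
  ],
  "force": 18
}}

```text
time_s: 8.07
ee_pos: [0.5908, -0.0553, 0.1364]
eef_rot: [3.141, -0.0, -1.745]
force: [-0.8, 0.3, -1.9]
grip_width: 0.0094
```

Lifting freely; carry on to about 12 cm.

>>> {"op": "play_rows", "data": {
  "steps": [
    [[0,0,-0.5,0,0,0,0],[0,0,-1,0,0,0,0],[0,0,-1.5,0,0,0,0],[0,0,-2,0,0,0,0],[0,0,-2.7,0,0,0,0],[0,0,-3.5,0,0,0,0],[0,0,-4.5,0,0,0,0],[0,0,-6,0,0,0,0],[0,0,-8,0,0,0,0],[0,0,-10,0,0,0,0],[0,0,-11,0,0,0,0],[0,0,-11,0,0,0,0],[0,0,-11,0,0,0,0]]
  ],
  "force": 18
}}

```text
time_s: 9.15
ee_pos: [0.5908, -0.0553, 0.2463]
eef_rot: [-3.141, -0.0, -1.745]
force: [-0.0, 0.2, -2.3]
grip_width: 0.0093
```

```bash
python3 -c "
from h import *
c=cam('scene','s2.png')
cv2.imwrite('pics/s2c.png',cv2.resize(c['frame'][60:280,180:400],None,fx=2.5,fy=2.5))
rel([.442,.3427,.245],-1.745)"
```

```text
t 9.2 pos [ 0.5905 -0.0553  0.2454] rot [ 3.14  -0.    -1.745] F [ 0.5 -0.6 -1.7] w 0.0093
shift cm [-36.62  21.53   0.05] turn [ 0.001 -0.    -0.   ]
```

View pics/s2c.png

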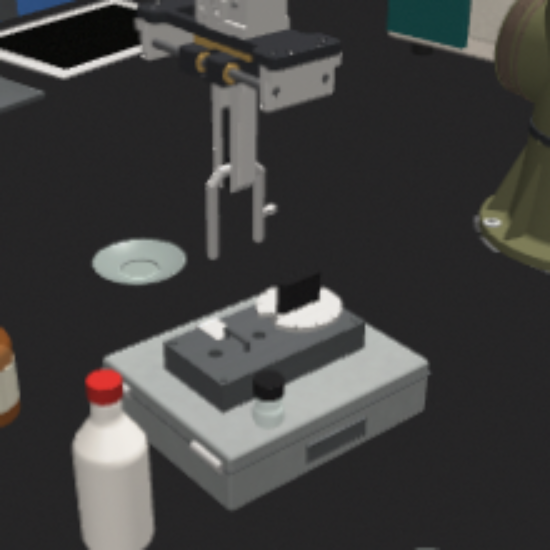

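The shackle is upright in the fingers and clear of the lock. Now I'll carry it to the tray at a moderate pace, turning the wrist to stay away from its limit.

>>> {"op": "play_rows", "data": {
  "steps": [
    [[-1,0.6,0,0,0,-0.02,0],[-3,1.8,0,0,0,-0.06,0],[-5,3,0,0,0,-0.1,0],[-7.5,4.4,0,0,0,-0.15,0],[-10,5.9,0,0,0,-0.2,0],[-12.5,7.3,0,0,0,-0.25,0],[-15,8.8,0,0,0,-0.3,0],[-17.5,10.3,0,0,0,-0.35,0],[-20,11.8,0,0,0,-0.4,0],[-22.5,13.2,0,0,0,-0.45,0],[-25,14.7,0,0,0,-0.5,0],[-27.5,16.2,0,0,0,-0.55,0],[-30,17.6,0,0,0,-0.6,0],[-32.5,19.1,0,0,0,-0.65,0],[-34.5,20.3,0,0,0,-0.69,0],[-36,21.2,0,0,0,-0.7,0],[-36.6,21.5,0,0,0,-0.7,0],[-36.6,21.5,0,0,0,-0.7,0],[-36.6,21.5,0,0,0,-0.7,0],[-36.6,21.5,0,0,0,-0.7,0]]
  ],
  "force": 18
}}

```text
time_s: 10.87
ee_pos: [0.4425, 0.3416, 0.2453]
eef_rot: [3.14, 0.0, -1.046]
force: [-0.5, 0.9, -1.3]
grip_width: 0.0095
```

```bash
python3 -c "
from h import *
c=cam('scene'); o=ctrl.get_obs()
a=cv2.resize(c['frame'][120:360,330:560],None,fx=2.4,fy=2.4)
cv2.imwrite('pics/s3.png',a)
rel([.442,.3427,.245],-1.045);print(abs(o['joint_vel']).max().round(4))"
```

```text
t 10.92 pos [0.4426 0.3416 0.2454] rot [ 3.14   0.    -1.046] F [ 0.  -0.6 -1.8] w 0.0095
shift cm [-0.13 -0.    0.04] turn [ 0.002  0.    -0.001]
0.0044
```

View pics/s3.png

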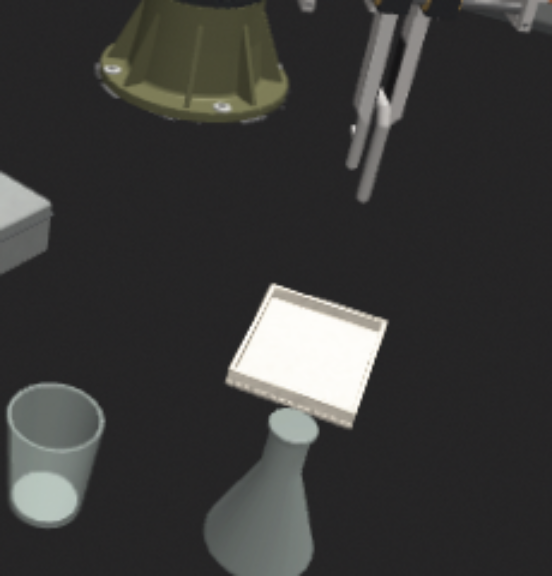

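```bash
python3 -c "
from h import *
c=cam('scene')
p=proj(c,[[.442,.3427,.018],[.4426,.3416,.264],[.4426,.3416,.186]]);print((p-[330,120])*2.4)
o=ctrl.get_obs();print(o['ee_pos'],o['grip_width'],o['force'])
ctrl.hand_in()"
```

```text
[[310.0651086  343.04503909]
 [377.83440039  98.66712074]
 [354.29329384 184.22360077]]
[0.44264233 0.34160533 0.24547727] 0.008907525730760847 [-0.26587919  0.69937838 -1.04482478]
the job is handed in; nothing more can be done
```

The reagent case is unlocked and the arm is holding the shackle upright over the middle of the tray. I've handed the job in; `hand_in()` gives no verdict.

- **Dial:** it started near +1.04 rad. I turned it clockwise by two notches at 15 N and let go. The close-up picture showed the rim gap lined up with the shackle's lug.
- **Shackle:** I gripped the bow lightly (15 N, then 18 N), and it came straight up with hardly any resistance. It then went over to the tray with about 50 mm to spare above the lock.
- **Final position:** the bow is about 1 mm from my estimate of the tray's centre, with the feet about 186 mm above the bench. The arm was still, and the fingers were closed on the bar (8.9 mm measured, 10 mm bar). In the scene camera, the tray centre, bow and feet were within a few pixels of where I expected them.
- **Glassware:** I never touched any on purpose. The pictures taken after the lift and at the tray show nothing tipped or moved near the path, but I didn't measure each piece again.
- **Disagreements:** the cameras and the grip differed by 1–2 mm when I took hold of the dial. That gave a brief side force of about 10 N, so I shifted the gripper before turning.

The job took about 11 s of the 64 s allowed, and I viewed 8 pictures.

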